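# Show the bench camera the hidden weld in an inspection mirror

## Robot

A 6-joint arm with a two-finger parallel gripper is mounted at the origin on a cart in front of the work surface, level with it; the furniture and walls round the work are solid. World frame = base frame: x ahead of the robot, y to its left, z up, the work surface at z = 0. Lengths are in m, angles in rad, forces in N, time in s.
With the tool pointing down it reaches from about 0.3 to 0.775 m from the base axis. Payload 14.6 kg.
Tool frame: the origin (TCP) lies at the very end of the fingers, on their centre line; the grasp point (between the pads) lies 19 mm behind it; z points along the fingers, y is the line along which they close (so a half turn about z gives the same grasp; the last joint's range is limited). The gripper opens to 94 mm and grips with 3 to 60 N. Pads are 16 mm wide; open, the fingers measure 119 mm over their backs; the gripper's body (75 mm by 177 mm) begins 78 mm behind the grasp point.
Start: joints at [-0.067, 0.3, 1.521, -0, 1.321, -0.067], TCP at [0.55, -0, 0.205] pointing down, gripper open.
Joint ranges: [-3.03, 3.03], [-0.79, 2.21], [0.23, 2.52], [-1.04, 4.18], [0, 3.07], [-2.55, 2.55]. Speed limits (rad/s): [2.22, 2.22, 2.57, 3.14, 3.14, 3.14].

## Interface

Orientations are given as [roll, pitch, yaw] about the fixed x, y, z axes, in that order (R = Rz(yaw) Ry(pitch) Rx(roll)).
In Python, from station import ctrl gives the robot as it stands.
- The arm moves only by the tool carry_out, never from a script. Its argument "motion" is text: rows parted by semicolons, each of 7 numbers parted by spaces: the shift along the world's x, y, z in m, then the turn, a rotation vector about the world's x, y, z in degrees, then the closure in counts, from 0 (fully open) to 255 (shut). In form: dx dy dz wx wy wz hand; .... A call has 1 to 20 rows; each row shifts and turns the commanded pose from where the row before left it; what a row does not reach is not made up. A row lasts 1/12 s, in which the tool goes at most 41.7 mm and 7.16 degrees, less where a joint would pass 70% of its speed; a pose out of reach is approached as far as the arm can. A call is refused whole if a number of a shift passes 0.0417 or a number of a turn 7.16, either way. A call with a gripper value outside its range is refused whole. The fingers move at their own pace and stop on an object; "grip_force" is the grip in N (left out, the last holds). Time passes only in rows, so rows that do not move let the fingers close. It gives the time, the measured TCP pose, the force, the opening and the grip force at its end, in the units of the state.
- ctrl.get_obs(): the state, without advancing time (a new reading comes with each control period).
- ctrl.camera(name): name is "scene" or "side" or "wrist"; returns a dict with "pixels" (420x560x3 uint8, red, green, blue), "range_z" (420x560 float32, m along the optical axis (not along the pixel's ray), 0 where there is no reading), "K" (3x3 intrinsics, pixels), "position" and "attitude" of the camera in the world. Camera axes: x right, y up, looking along -z (the intrinsics and any distortion apply to the point x, -y, -z); pixel columns grow to the right and rows downward; lengths in m; the calibration is good to about 2 mm. A picture is of the moment at which its call begins.
- ctrl.hand_in(): hands the job in; it is judged then, once.
The state is a dict: "time_s": time; "qpos": joint angles; "joint_vel": joint speeds; "tau": joint torques, N m; "ee_pos": TCP position; "eef_rot": TCP orientation; "force": force on the tool from outside, world axes, zero at the start; "moment": the same for the moment, N m; "grip_width": finger opening in m; "grip_force": force on a finger pad.
Only numpy, scipy, OpenCV 4.12 (cv2) and the standard library are available. Lean on these libraries where they do the work, as an engineer would, in place of code of your own. Each camera call takes 0.05 s, during which the arm holds its last target. There are 200 camera calls.

## Task

Take the inspection mirror from its rest by the handle and switch on the bench camera by pushing the recessed red button in its back fully in with the steel pin at the tail of the mirror's handle. Then hold the mirror out in front of the lens, level with it, where the camera's straight-ahead view meets the line square out from the ringed weld on the bracket's far face, and angle the glass so that the camera sees the weld square-on in the middle of the mirror; finish still holding the mirror there, still and in the air. Let the mirror head bump into nothing, and leave the loose things on the bench where they lie.

Things in the scene. Friction and masses are not known exactly. Their poses are not given: they have to be found in the camera images.
- mirror: Hand inspection mirror, about 100 g, lying level in a notched rest. Origin: centre of its flat orange handle (100 long x 14 wide x 22 high, black rubber band in the middle, take it across the 14 mm). Its x axis runs along the handle to the mirror head, z is up as it lies in the rest, y is the way the glass looks. A steel pin 5 mm thick sticks 34 mm out of a 12 mm ferrule at the tail (-x) end and ends 92 mm from the origin. In the rest the origin is 56 mm above the bench top.
- mirror_head: The round mirror head, 56 mm across and 6 mm thick, glass 50 mm across, black at the back, fixed to the mirror's handle. Origin: centre of the glass surface, 118 mm from the handle's origin along the handle's x axis, on the handle's centre line. Axes parallel to the handle's: y is square out of the glass, the way it looks.
- pin_tip (a point): Tip of the steel pin at the tail of the mirror's handle, 92 mm from the handle's origin on its -x side; the pin points along the mirror's -x.
- tool_rest: Green folded sheet-steel tool rest, 88 x 56 mm, 64 high, fixed. Origin: centre of its underside. The handle lies along its x axis in two notches, 17 mm wide and 19 mm deep, in upright end plates 3 mm thick that stand 82 mm apart, leaving the middle of the handle free; lift the mirror straight up out of it.
- bench_camera: Inspection camera fixed on a blue magnetic foot (60 x 50 x 50 mm). Grey housing 88 long x 56 wide x 56 high, its top 148 mm above the bench. Origin: centre of the underside of the foot. It looks level along its own x axis; the line of sight runs 120 mm above the bench through y = 0.
- lens (a point): Centre of the front of the camera's dark lens barrel (40 mm across), 60 mm ahead of the camera's origin, 120 mm above the bench. Axes as the camera's: it looks along +x.
- button_mouth (a point): Centre of the mouth of the round recess in the black back of the camera, 53 mm behind the camera's origin (on its -x side), 120 mm above the bench; axes as the camera's. The recess is 14 mm wide with a 2 mm chamfer; the red button (12 mm across) lies 5 mm inside and is pushed along the camera's +x.
- power_button (a joint): Travel of the red button: 0 out, 0.004 m fully in. Spring: about 1.4 N to start it, 5 N fully in; it comes back out when released.
- bracket: Welded steel bracket, heavy, fixed: base plate 100 x 76 x 8 mm, on it an upright plate 8 thick x 70 wide, 152 mm high, with a slanting brace on the -x side. Origin: on the bench under the middle of the upright plate. Its x axis points square out of the far face that carries the weld; the base plate reaches 35 mm out on this side.
- weld (a point): The plug weld on the bracket's far face, 18 mm across inside a painted yellow ring 36 mm across, 5 mm from the bracket's origin along the bracket's x axis and 120 mm above the bench; axes as the bracket's: x is square out of the face. The square-out line crosses the camera's line of sight 105 to 160 mm ahead of the lens and 105 to 135 mm from the weld.
- paint_marker: Red and white paint marker, 18 x 132 mm, a loose bystander. Origin: on the bench under its middle.
- soapstone: White soapstone stick, 12 x 90 x 8 mm, a loose bystander. Origin: centre of its underside.
- grinding_disc: Worn grinding disc with a red middle, 101 mm across, 10 thick, a loose bystander. Origin: centre of its underside.
- weld_magnet: Red three-cornered welding magnet, 75 x 85 x 15 mm, a loose bystander. Origin: centre of its underside.
- spanner_b: Dark combination spanner, 43 x 232 x 9 mm, a loose bystander. Origin: centre of its underside.
- nut_a: Rusty hexagon nut, 34 x 30 x 14 mm, a loose bystander. Origin: centre of its underside.

How it is judged:
On the way, in this order (a step that is already met when the one before it is completed fails the run):
1. the camera's recessed button is pushed fully in (over 3 of its 4 mm) with the held mirror's tail pin (value of joint power_button above 0.003 m and contact force between mirror and power_button above 0.5 N and contact force between the fingers and mirror above 1 N), for 0.1 s.
2. the mirror is held still so that the camera sees the ringed weld square-on in the middle of the glass (y of mirror_head in the frame of bench_camera between -0.012 and 0.012 m and z of mirror_head in the frame of bench_camera between 0.108 and 0.132 m and y of mirror_head in the frame of bracket between -0.012 and 0.012 m and x of mirror_head in the frame of bracket above 0.05 m and y of lens in the frame of mirror_head above 0.05 m and ((angle between the x axis of bench_camera and the x axis of bracket, either way round between 0.698132 and 0.771436 rad and angle between the y axis of mirror_head and the x axis of bench_camera, either way round below 0.472984 rad and angle between the y axis of mirror_head and the x axis of bracket, either way round below 0.472984 rad) or (angle between the x axis of bench_camera and the x axis of bracket, either way round between 0.771436 and 0.844739 rad and angle between the y axis of mirror_head and the x axis of bench_camera, either way round below 0.509636 rad and angle between the y axis of mirror_head and the x axis of bracket, either way round below 0.509636 rad)) and contact force between the fingers and mirror above 1 N and contact force between mirror and bench_camera below 0.3 N and contact force between mirror and bracket below 0.3 N and linear speed of mirror below 0.02 m/s and angular speed of mirror below 0.1 rad/s), for 0.3 s.
At the end, for the whole second after the job is handed in: Mirror held still in the air, touching neither camera nor bracket, button released. Glass centre within 12 mm of the line of sight (sideways, height) and 12 mm sideways of the line square out from the weld; the glass faces the lens and halves the angle between them within 5 degrees (all of step 2 and value of joint power_button below 0.0005 m); the arm keeps its last pose, push and grip.
It fails at once if the mirror head is bumped or touched (over 1 N) (contact force between mirror_head and anything else above 1 N).
It fails at once if a loose bystander is moved by more than 30 mm (distance of any of paint_marker, soapstone, grinding_disc, weld_magnet, spanner_b, nut_a from where it was at the start of the episode above 0.03 m).
It also fails if it takes over 48 s, if anything falls off the work surface, if the arm or the gripper's body presses on something with over 40 N, if the wrist force passes 120 N, or if a joint passes its speed limit or range.

## Working session

There is one attempt and no reset: what is moved stays moved. The work goes in short steps, Python scripts to look and compute and a tool call to move; the robot and the scene stay as the last step left them, time stands still between calls to the robot, and variables do not carry over. Pictures are saved under pics/ and viewed, at most 10 in all, crops included, and the job is handed in when it is done.

Besides the shell and the picture viewer there is one more tool, called after ">>>" as name(argument=value, ...), one argument or row to a line, values as JSON. carry_out: Moves the arm, as the interface text tells. Its arguments: {"type":"object","properties":{"motion":{"type":"string"},"grip_force":{"type":"number"}},"required":["motion"]}

```bash
ls; mkdir -p pics
cat > h.py <<'E'
import numpy as np, cv2
from scipy.spatial.transform import Rotation as R
from station import ctrl
def cam(n):
    c=ctrl.camera(n); return c
def att(c):
    a=np.array(c["attitude"],float)
    return a if a.shape==(3,3) else (R.from_euler('xyz',a).as_matrix() if a.size==3 else R.from_quat(a).as_matrix())
def cloud(c):
    h,w=c["range_z"].shape; u,v=np.meshgrid(np.arange(w),np.arange(h)); z=c["range_z"]; K=np.array(c["K"])
    p=np.stack([(u-K[0,2])/K[0,0]*z,-(v-K[1,2])/K[1,1]*z,-z],-1)
    return p@att(c).T+np.array(c["position"])
E
python3 - <<'E'
from h import *
for n in("scene","side"):
    c=cam(n); print(n,c.keys(),c["K"],c["position"],c["attitude"])
    cv2.imwrite(f"pics/{n}0.png",c["pixels"][...,::-1]); np.savez(f"{n}0.npz",**{k:np.array(v) for k,v in c.items()})
print(ctrl.get_obs())
E
```

```text
pics
scene dict_keys(['pixels', 'range_z', 'K', 'position', 'attitude']) [[432.91439147   0.         282.1828806 ]
 [  0.         432.91439147 211.6107335 ]
 [  0.           0.           1.        ]] [-0.0265358  -0.51829147  0.81818119] [ 0.84852047  0.00416964 -0.84733398]
side dict_keys(['pixels', 'range_z', 'K', 'position', 'attitude']) [[423.06977399   0.         274.20123454]
 [  0.         423.06977399 208.54807752]
 [  0.           0.           1.        ]] [0.25353934 0.97016155 0.82006027] [ 0.95256629  0.01220863 -2.82678618]
{'time_s': 0.1, 'qpos': array([-6.66127189e-02,  3.00384406e-01,  1.52149649e+00, -8.05916674e-06,
        1.32069860e+00, -6.66173426e-02]), 'joint_vel': array([-0.00077122,  0.00018413, -0.00233441,  0.00099404, -0.00048975,
       -0.00119379]), 'tau': array([ 1.84928511e-03, -5.32644153e+01, -3.53284299e+01,  7.10431044e-02,
        2.34944851e-02, -7.30603051e-05]), 'ee_pos': array([5.49774046e-01, 3.02698660e-06, 2.04969668e-01]), 'eef_rot': array([-3.14060748e+00, -5.79030924e-05,  1.57080292e+00]), 'force': array([-0.31586588, -0.34185722, -1.10950337]), 'moment': array([-0.04183146,  0.03681786, -0.04131226]), 'grip_force': 0.0, 'grip_width': 0.0940381999125337}
```

View pics/scene0.png

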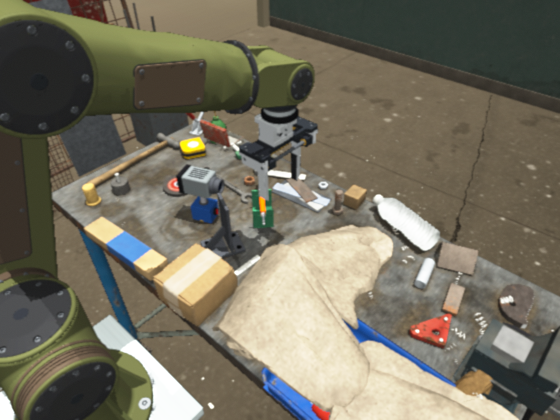

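View pics/side0.png

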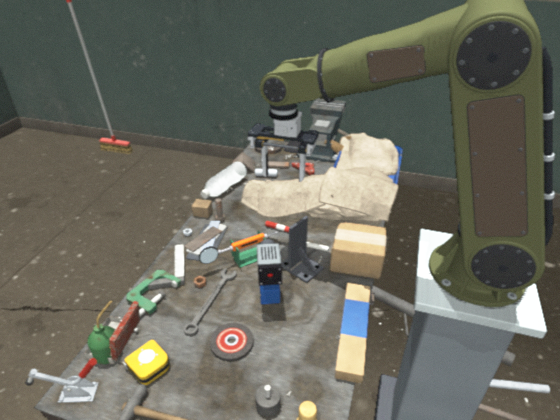

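The side view shows the camera (270,265) with its red button facing the viewer, the bracket (300,250), and the mirror handle (248,241) with its head at (207,255). The scene view confirms the layout. Next I measure from the clouds.

```bash
cat > a.py <<'E'
from h import *
L={n:dict(np.load(f"{n}0.npz")) for n in("scene","side")}
for n,c in L.items():
    P=cloud(c); img=c["pixels"]; hsv=cv2.cvtColor(img,cv2.COLOR_RGB2HSV).astype(int)
    ok=(c["range_z"]>0)&(P[...,0]>.2)&(P[...,0]<.85)&(P[...,1]>-.3)&(P[...,1]<.45)
    b=ok&(abs(P[...,2])<.01); print(n,"bench z",np.median(P[b][:,2]))
    def show(name,m):
        q=P[m&ok]
        if len(q)>3: print(n,name,len(q),"mean",q.mean(0).round(4),"min",q.min(0).round(3),"max",q.max(0).round(3)); 
        return q
    H,S,V=hsv[...,0],hsv[...,1],hsv[...,2]
    z=P[...,2]
    q=show("orange",(H>5)&(H<18)&(S>180)&(V>120)&(z>.03)&(z<.09))
    if len(q)>3:
        d=np.linalg.svd((q-q.mean(0))[:,:2])[2][0]; print(" dir",d,np.degrees(np.arctan2(d[1],d[0])))
    q=show("green",(H>60)&(H<85)&(S>120)&(z>.005)&(z<.08)&(P[...,1]<.2))
    show("blue",(H>100)&(H<125)&(S>150)&(z>.005)&(z<.08)&(P[...,0]>.4))
    q=show("camtop",(z>.138)&(z<.1495)&(P[...,0]<.75)&(P[...,0]>.3)&(P[...,1]>0.05))
    q=show("brtop",(z>.149)&(z<.158)&(P[...,0]<.75)&(P[...,0]>.3))
    if n=="side":
        q=show("redbtn",((H<6)|(H>174))&(S>150)&(z>.09)&(z<.14))
# top-down ortho: 1mm/px, x .3-.8 up, y .4..-.25
Hh,W=500,700
z0=np.full((Hh,W),-1.); im=np.zeros((Hh,W,3),np.uint8)
for n,c in L.items():
    f=3; big={ 'pixels':cv2.resize(c["pixels"],None,fx=f,fy=f), }
    P=cv2.resize(cloud(c).astype(np.float32),None,fx=f,fy=f,interpolation=cv2.INTER_NEAREST if 0 else cv2.INTER_LINEAR)
    x,y,z=[P[...,i].ravel() for i in range(3)]; col=big['pixels'].reshape(-1,3)
    r=((.8-x)*1000).astype(int); q=((.4-y)*1000).astype(int)
    m=(r>=0)&(r<Hh)&(q>=0)&(q<W)&(z<.165)&(z>-.02)
    i=np.where(m)[0]; i=i[np.argsort(z[i])]
    for k in i:
        if z[k]>=z0[r[k],q[k]]: z0[r[k],q[k]]=z[k]; im[r[k],q[k]]=col[k]
cv2.imwrite("pics/top.png",im[...,::-1])
E
python3 a.py
```

```text
scene bench z 0.0003539568565483209
scene orange 25 mean [0.6005 0.1127 0.0616] min [0.578 0.085 0.03 ] max [0.639 0.162 0.069]
 dir [-0.64007372 -0.7683135 ] -129.79731662770843
scene green 312 mean [0.6007 0.1179 0.0328] min [0.564 0.077 0.005] max [0.661 0.174 0.067]
scene blue 544 mean [0.4921 0.1272 0.0356] min [ 0.461 -0.3    0.005] max [0.541 0.28  0.055]
scene camtop 497 mean [0.5028 0.2345 0.1456] min [0.454 0.081 0.138] max [0.55  0.306 0.149]
scene brtop 1308 mean [ 0.4026 -0.077   0.1528] min [ 0.304 -0.198  0.149] max [0.542 0.307 0.158]
side bench z -0.00023058375284429333
side orange 100 mean [0.6133 0.1322 0.0623] min [0.582 0.083 0.05 ] max [0.65  0.168 0.072]
 dir [0.6765587  0.73638871] 47.42469048712195
side blue 318 mean [0.5013 0.2745 0.0342] min [0.479 0.253 0.006] max [0.526 0.286 0.053]
side camtop 646 mean [0.5029 0.2493 0.1464] min [0.457 0.09  0.138] max [0.547 0.31  0.149]
side brtop 516 mean [0.4331 0.0164 0.1522] min [ 0.321 -0.19   0.149] max [0.541 0.307 0.158]
side redbtn 21 mean [0.507  0.3021 0.1203] min [0.488 0.291 0.092] max [0.769 0.442 0.131]
```

View pics/top.png

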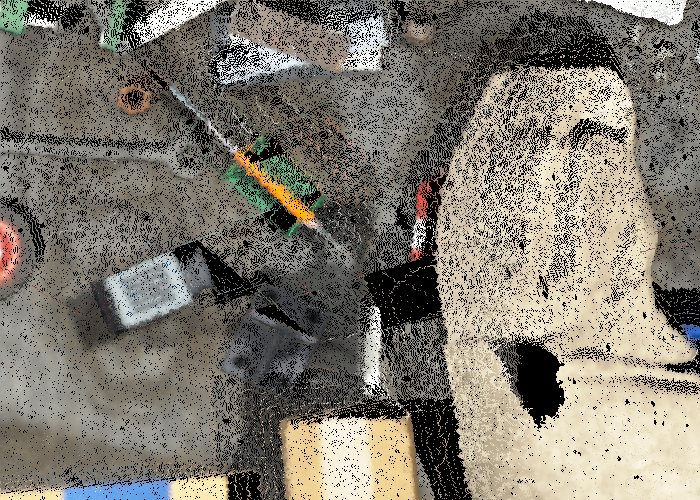

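The top-down map (col=(0.4-y)·1000, row=(0.8-x)·1000) shows:
- **Handle:** (277,187), pin tail towards (345,250), head towards the upper left.
- **Camera:** body around (148,290), with its black back at the lower left.
- **Bracket:** about (275,335).

I'll fit these precisely and take a wrist view.

```bash
cat > b.py <<'E'
from h import *
import sys
L={n:dict(np.load(f"{n}0.npz")) for n in("scene","side")}
c=cam("wrist"); L["wrist"]=c; cv2.imwrite("pics/w0.png",c["pixels"][...,::-1]); print("wrist",c["position"],c["attitude"])
A=[]
for n in L:
    P=cloud(L[n])[L[n]["range_z"]>0]; A.append(P)
    def box(lo,hi): return P[np.all((P>lo)&(P<hi),1)]
    q=box([.44,.17,.142],[.57,.32,.152])
    if len(q)>20: print(n,"camtop",len(q),cv2.minAreaRect((q[:,:2]*1000).astype(np.float32)),np.median(q[:,2]))
    q=box([.40,.06,.05],[.52,.165,.146])
    if len(q)>20:
        # ransac vertical plane
        best=None;rng=np.random.default_rng(0)
        for _ in range(500):
            i,j=rng.choice(len(q),2,replace=False); d=(q[j]-q[i])[:2]; l=np.hypot(*d)
            if l<.02: continue
            nn=np.array([-d[1],d[0]])/l; r=abs((q[:,:2]-q[i,:2])@nn)<.0025
            if best is None or r.sum()>best.sum(): best=r
        s=q[best][:,:2]; m=s.mean(0); d=np.linalg.svd(s-m)[2][0]; t=(s-m)@d
        print(n,"bracket plane",best.sum(),len(q),"dirdeg",np.degrees(np.arctan2(d[1],d[0])),"ends",m+d*np.percentile(t,1),m+d*np.percentile(t,99))
    q=box([.42,.06,.147],[.52,.165,.157])
    if len(q)>20:
        print(n,"brtop",len(q),cv2.minAreaRect((q[:,:2]*1000).astype(np.float32)),np.median(q[:,2]))
P=np.vstack(A)
for nm,x,y in(("tail/final",.437,-.066),("final hand",.5,0),("head at button",.41,.49),("hand btn",.455,.378)):
    for r in(.02,.05,.09):
        q=P[(np.hypot(P[:,0]-x,P[:,1]-y)<r)&(P[:,2]<.3)]; print(nm,r,len(q),q[:,2].max() if len(q) else None)
E
python3 b.py
```

```text
wrist [0.55062991 0.07558772 0.3836751 ] [-0.26079244  0.00030768  0.00103214]
scene camtop 510 ((512.0372314453125, 245.0581512451172), (60.06681442260742, 115.89510345458984), 21.36260223388672) 0.1485310887800379
scene bracket plane 231 326 dirdeg -113.53060734562895 ends [0.48330205 0.14870171] [0.45533275 0.08447057]
scene brtop 75 ((472.7054138183594, 115.964111328125), (69.61312103271484, 8.227657318115234), 64.35877227783203) 0.15275093591942235
side camtop 608 ((510.5841064453125, 251.11981201171875), (55.86567687988281, 106.797607421875), 22.22721290588379) 0.14802063560294493
side bracket plane 455 535 dirdeg 64.93457687943969 ends [0.45578405 0.08761414] [0.48549305 0.15113582]
side brtop 78 ((473.6787109375, 119.0015869140625), (71.58573913574219, 9.75665283203125), 66.1020278930664) 0.15182801160447312
wrist bracket plane 2934 2934 dirdeg -114.94935042585139 ends [0.49189784 0.14502455] [0.46337447 0.08371454]
wrist brtop 1407 ((474.1313171386719, 115.89241790771484), (69.73234558105469, 8.599971771240234), 65.2637710571289) 0.15120224342462815
tail/final 0.02 1210 0.16325160961103846
tail/final 0.05 7800 0.18085740245115123
tail/final 0.09 23988 0.29998229517714503
final hand 0.02 5417 0.29998229517714503
final hand 0.05 10508 0.29998229517714503
final hand 0.09 28991 0.29998229517714503
head at button 0.02 366 0.0366271111559312
head at button 0.05 2610 0.06404437023771758
head at button 0.09 8135 0.06404437023771758
hand btn 0.02 351 0.004165585548059125
hand btn 0.05 2204 0.00984964876497052
hand btn 0.09 7590 0.15184369165401856
```

View pics/w0.png

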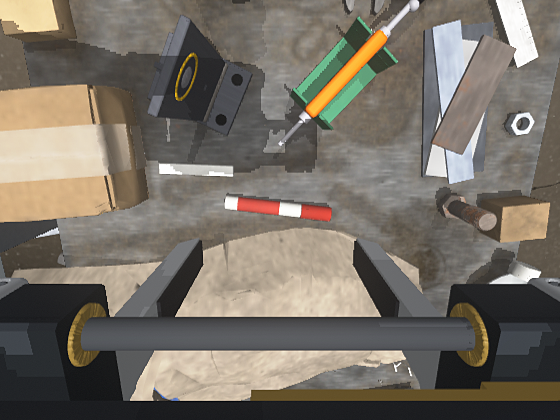

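The wrist view shows the weld ring at (185,77), the orange handle at (345,75) and cloth in the foreground. I'll move over the bench camera for a close look at it.

>>> carry_out(
  motion="-0.005 0.031 0.012 0 0 0 0;-0.005 0.031 0.012 0 0 0 0;-0.005 0.031 0.012 0 0 0 0;-0.005 0.031 0.012 0 0 0 0;-0.005 0.031 0.012 0 0 0 0;-0.005 0.031 0.012 0 0 0 0;-0.005 0.031 0.012 0 0 0 0;-0.005 0.031 0.012 0 0 0 0;0 0 0 0 0 0 0;0 0 0 0 0 0 0;0 0 0 0 0 0 0",
)

```text
time_s: 1.07
ee_pos: [0.5099, 0.2476, 0.3008]
eef_rot: [-3.141, 0.001, 1.571]
force: [0.4, 0.6, -0.1]
grip_width: 0.094
grip_force: 0.0
```

```bash
cat > c.py <<'E'
from h import *
o=ctrl.get_obs(); print(o["time_s"],o["ee_pos"],o["eef_rot"])
c=cam("wrist"); np.savez("w1.npz",**{k:np.array(v) for k,v in c.items()}); cv2.imwrite("pics/w1.png",c["pixels"][...,::-1])
P=cloud(c); ok=c["range_z"]>0
hsv=cv2.cvtColor(c["pixels"],cv2.COLOR_RGB2HSV).astype(int)
def rect(m,name):
    q=P[m&ok]; print(name,len(q),cv2.minAreaRect((q[:,:2]*1000).astype(np.float32)) if len(q)>5 else "",np.median(q[:,2]) if len(q) else "")
    return q
near=(P[...,0]>.42)&(P[...,0]<.60)&(P[...,1]>.16)&(P[...,1]<.34)
rect(near&(P[...,2]>.1445)&(P[...,2]<.152),"camtop")
rect((hsv[...,0]>5)&(hsv[...,0]<18)&(hsv[...,1]>170)&(P[...,2]>.062)&(P[...,2]<.072)&(P[...,0]>.55)&(P[...,1]<.2),"orange top")
E
python3 c.py
```

```text
1.0667 [0.50991407 0.24755848 0.30078012] [-3.14067301e+00  6.17272890e-04  1.57096573e+00]
camtop 3790 ((508.2778625488281, 257.06268310546875), (55.59374237060547, 87.3163833618164), 22.074926376342773) 0.14749585154374387
orange top 142 ((602.6658325195312, 113.08094787597656), (61.79951095581055, 13.481966972351074), 47.452030181884766) 0.0649719276896073
```

View pics/w1.png

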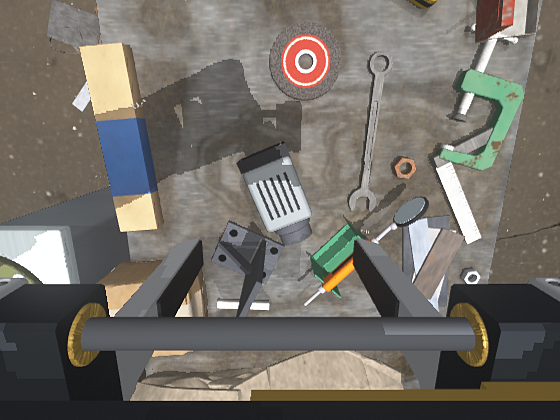

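The housing top at about (277,195) fits 88×56 cleanly. Its black back is at (262,157), the lens at (297,235) and the mirror head at (410,210). Now I'll compute the target geometry and the cloth clearance.

```bash
cat > d.py <<'E'
from h import *
rd=np.radians; u=lambda a:np.array([np.cos(rd(a)),np.sin(rd(a))])
C=np.array([.5083,.2571]); ac=-67.93; B=np.array([.4741,.1159]); ab=-24.95
xc,xb=u(ac),u(ab); W=B+.005*xb; Ln=C+.06*xc
t=np.linalg.solve(np.c_[xc,-xb],W-Ln); X=Ln+t[0]*xc
print("lens",Ln,"weld",W,"t",t,"X",X,"mouth",C-.053*xc); n=-(xc+xb); n/=np.hypot(*n); print("n heading",np.degrees(np.arctan2(n[1],n[0])))
S=dict(np.load("side0.npz")); P=cloud(S); hsv=cv2.cvtColor(S["pixels"],cv2.COLOR_RGB2HSV).astype(int)
q=P[((hsv[...,0]<6)|(hsv[...,0]>174))&(hsv[...,1]>150)&(P[...,2]>.105)&(P[...,2]<.135)&(P[...,0]<.55)&(P[...,1]<.33)]
print("btn",len(q),np.median(q,0),"along,lat",(np.median(q,0)[:2]-C)@xc,(np.median(q,0)[:2]-C)@np.array([-xc[1],xc[0]]))
h=np.array([n[1],-n[0]]) # mirror x
A=[]
for f in("scene0","side0","w1"):
    c=dict(np.load(f+".npz")); p=cloud(c); hs=cv2.cvtColor(c["pixels"],cv2.COLOR_RGB2HSV).astype(int)
    m=(c["range_z"]>0)&(hs[...,0]>8)&(hs[...,0]<25)&(hs[...,1]>25)&(hs[...,1]<140)&(p[...,2]<.25); A.append(p[m])
P=np.vstack(A)
for s in np.arange(-.02,.30,.02):
    x=X-h*s; q=P[np.hypot(*(P[:,:2]-x).T)<.018]; print(round(s,2),x.round(3),len(q),q[:,2].max().round(3) if len(q) else None)
c=dict(np.load("w1.npz")); p=cloud(c);hs=cv2.cvtColor(c["pixels"],cv2.COLOR_RGB2HSV).astype(int)
E
python3 d.py; python3 - <<'E'
E
```

```text
lens [0.53084434 0.20149647] weld [0.47863338 0.11379086] t [0.14894849 0.11931131] X [0.58681011 0.06346211] mouth [0.48838583 0.30621645]
n heading 133.55999999999997
btn 20 [0.49419152 0.29460344 0.12063965] along,lat -0.04005650121237312 0.0010168160950085557
-0.02 [0.601 0.077] 41 0.062
0.0 [0.587 0.063] 60 0.004
0.02 [0.572 0.05 ] 155 0.003
0.04 [0.558 0.036] 236 0.003
0.06 [0.543 0.022] 179 0.003
0.08 [0.529 0.008] 128 0.001
0.1 [ 0.514 -0.005] 72 0.249
0.12 [ 0.5   -0.019] 33 0.249
0.14 [ 0.485 -0.033] 202 0.094
0.16 [ 0.471 -0.047] 623 0.129
0.18 [ 0.456 -0.061] 765 0.149
0.2 [ 0.442 -0.074] 822 0.164
0.22 [ 0.427 -0.088] 1072 0.17
0.24 [ 0.413 -0.102] 926 0.173
0.26 [ 0.398 -0.116] 461 0.175
0.28 [ 0.384 -0.129] 351 0.173
```

>>> carry_out(
  motion="0.009 -0.0241 -0.01 0 0 -6.1 0;0.009 -0.0241 -0.01 0 0 -6.1 0;0.009 -0.0241 -0.01 0 0 -6.1 0;0.009 -0.0241 -0.01 0 0 -6.1 0;0.009 -0.0241 -0.01 0 0 -6.1 0;0.009 -0.0241 -0.01 0 0 -6.1 0;0.009 -0.0241 -0.01 0 0 -6.1 0;0 0 0 0 0 0 0;0 0 0 0 0 0 0;0 0 0 0 0 0 0",
)

```text
time_s: 1.95
ee_pos: [0.5728, 0.079, 0.2316]
eef_rot: [-3.141, -0.0, 0.826]
force: [-0.2, -0.8, 0.4]
grip_width: 0.0936
grip_force: 0.0
```

```bash
cat > e.py <<'E'
from h import *
o=ctrl.get_obs(); print(o["time_s"],o["ee_pos"],o["eef_rot"])
c=cam("wrist"); np.savez("w2.npz",**{k:np.array(v) for k,v in c.items()}); cv2.imwrite("pics/w2.png",c["pixels"][...,::-1])
P=cloud(c); ok=c["range_z"]>0
hsv=cv2.cvtColor(c["pixels"],cv2.COLOR_RGB2HSV).astype(int); Hh,S,V=[hsv[...,i] for i in range(3)]
m=ok&(Hh>5)&(Hh<20)&(S>150)&(P[...,2]>.06)&(P[...,2]<.074)
q=P[m]; print("orange top",len(q),cv2.minAreaRect((q[:,:2]*1000).astype(np.float32)),np.median(q[:,2]))
g=ok&(Hh>60)&(Hh<85)&(S>120)&(P[...,2]>.058)&(P[...,2]<.07); q=P[g]; print("green top",len(q),cv2.minAreaRect((q[:,:2]*1000).astype(np.float32)))
g=ok&(P[...,2]>.1445)&(P[...,2]<.152)&(P[...,0]<.57)&(P[...,1]>.17)&(P[...,1]<.35); q=P[g]; print("camtop",len(q),cv2.minAreaRect((q[:,:2]*1000).astype(np.float32)))
E
python3 e.py
```

```text
1.95 [0.57284522 0.07901412 0.23156877] [-3.14142259e+00 -1.62614122e-05  8.26390645e-01]
orange top 775 ((615.5604248046875, 125.47760772705078), (97.51119232177734, 13.716586112976074), 46.17438507080078) 0.06575109849567762
green top 9 ((614.9970092773438, 125.0875244140625), (85.8241958618164, 53.220455169677734), 46.29574966430664)
camtop 7481 ((507.8944091796875, 257.0224914550781), (56.34193420410156, 89.289306640625), 22.015830993652344)
```

View pics/w2.png

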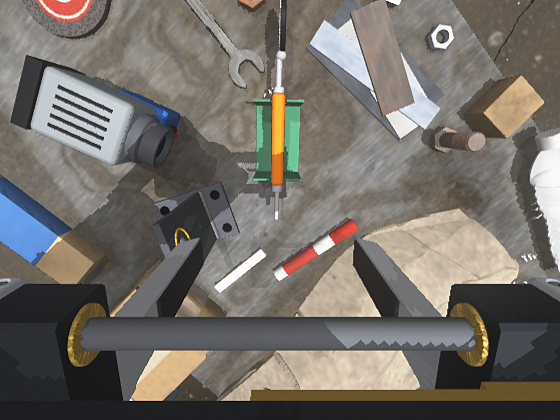

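The orange handle runs straight up the image at (278,140), and the camera barrel at (155,145) clears the gripper body by about 9 mm. I'll centre over the handle, then descend.

>>> carry_out(
  motion="0.0214 0.0232 0 0 0 -0.6 0;0.0214 0.0232 0 0 0 -0.55 0;0 0 -0.02 0 0 0 0;0 0 -0.032 0 0 0 0;0 0 -0.032 0 0 0 0;0 0 -0.032 0 0 0 0;0 0 -0.032 0 0 0 0;0 0 -0.028 0 0 0 0;0 0 -0.0155 0 0 0 0;0 0 0 0 0 0 0;0 0 0 0 0 0 0;0 0 0 0 0 0 0",
)

```text
time_s: 3.0
ee_pos: [0.6166, 0.1263, 0.0418]
eef_rot: [3.14, -0.002, 0.807]
force: [0.8, -0.3, 0.9]
grip_width: 0.0939
grip_force: 0.0
```

>>> carry_out(
  motion="0 0 0 0 0 0 255;0 0 0 0 0 0 255;0 0 0 0 0 0 255;0 0 0 0 0 0 255;0 0 0 0 0 0 255;0 0 0 0 0 0 255;0 0 0 0 0 0 255;0 0 0 0 0 0 255;0 0 0 0 0 0 255;0 0 0 0 0 0 255;0 0 0 0 0 0 255;0 0 0 0 0 0 255",
  grip_force=30,
)

```text
time_s: 4.0
ee_pos: [0.6158, 0.1257, 0.0399]
eef_rot: [-3.142, 0.0, 0.805]
force: [-0.5, -0.6, -0.9]
grip_width: 0.0172
grip_force: 0.0
```

>>> carry_out(
  motion="0 0 0 0 0 0 255;0 0 0 0 0 0 255;0 0 0 0 0 0 255;0 0 0 0 0 0 255;0 0 0 0 0 0 255;0 0 0 0 0 0 255",
)

```text
time_s: 4.5
ee_pos: [0.6158, 0.1257, 0.0399]
eef_rot: [-3.142, 0.0, 0.805]
force: [-0.4, -1.0, -0.9]
grip_width: 0.0136
grip_force: 30.0
```

>>> carry_out(
  motion="0 0 0.015 0 0 0 255;0 0 0.03 0 0 0 255;0 0 0.035 0 0 0 255;0 0 0.035 0 0 0 255;0 0 0.035 0 0 0 255;0 0 0.035 0 0 0 255;0 0 0.035 0 0 0 255;0 0 0 0 0 0 255;0 0 0 0 0 0 255",
)

```text
time_s: 5.25
ee_pos: [0.6162, 0.1258, 0.2615]
eef_rot: [3.14, -0.003, 0.805]
force: [-0.4, 0.2, -2.5]
grip_width: 0.0135
grip_force: 30.0
```

```bash
cat > f.py <<'E'
from h import *
o=ctrl.get_obs(); print(o["ee_pos"],o["grip_width"])
A=[cloud(dict(np.load(f+".npz"))).reshape(-1,3) for f in("scene0","side0","w1")]; P=np.vstack(A); P=P[P[:,2]<.4]
xc=np.array([.3755,-.9268]); C=np.array([.5081,.2571])
for s in(.136,.176,.22,.26,.294,.34,.38):
    x=C-s*xc; q=P[np.hypot(*(P[:,:2]-x).T)<.045]; print(s,x.round(3),len(q),np.percentile(q[:,2],99.5).round(3) if len(q) else None)
for n in("scene",):
    c=cam(n); cv2.imwrite("pics/s1.png",cv2.resize(c["pixels"][80:280,120:400,::-1],None,fx=2.6,fy=2.6,interpolation=cv2.INTER_CUBIC))
E
python3 f.py
```

```text
[0.61620326 0.12578377 0.26154586] 0.01348819954079135
0.136 [0.457 0.383] 4991 0.003
0.176 [0.442 0.42 ] 5296 0.003
0.22 [0.425 0.461] 5170 0.004
0.26 [0.41  0.498] 3700 0.06
0.294 [0.398 0.53 ] 2479 0.061
0.34 [0.38  0.572] 1335 0.058
0.38 [0.365 0.609] 481 0.024
```

View pics/s1.png

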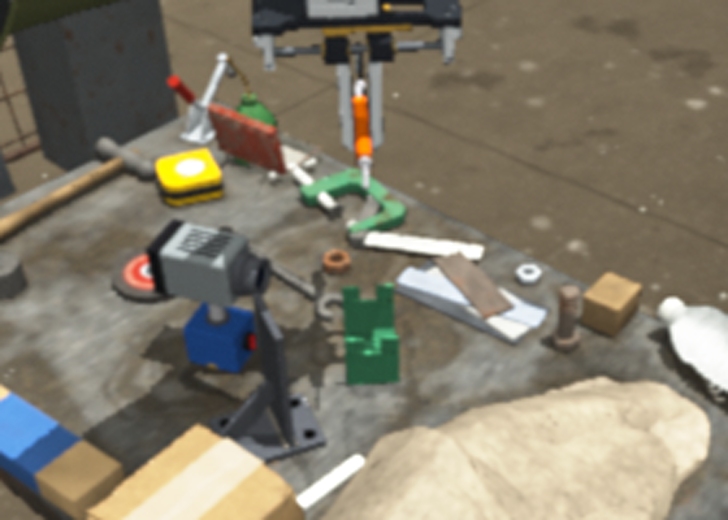

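The mirror is lifted in the grip, with the handle at (362,125) and the pin pointing down-right. The rest is empty. Next I swing round behind the camera.

>>> carry_out(
  motion="-0.0158 0.0268 0 0 0 6 255;-0.0158 0.0268 0 0 0 6 255;-0.0158 0.0268 0 0 0 6 255;-0.0158 0.0268 0 0 0 6 255;-0.0158 0.0268 0 0 0 6 255;-0.0158 0.0268 0 0 0 6 255;-0.0158 0.0268 0 0 0 6 255;-0.0158 0.0268 0 0 0 6 255;-0.0158 0.0268 0 0 0 6 255;-0.0158 0.0268 0 0 0 6 255;-0.0158 0.0268 0 0 0 6 255;0 0 0 0 0 0 255;0 0 0 0 0 0 255;0 0 -0.03 0 0 0 255;0 0 -0.03 0 0 0 255;0 0 -0.03 0 0 0 255;0 0 -0.03 0 0 0 255;0 0 -0.025 0 0 0 255;0 0 -0.011 0 0 0 255",
)

```text
time_s: 6.88
ee_pos: [0.4412, 0.4181, 0.0993]
eef_rot: [-3.136, 0.002, 1.955]
force: [-0.8, -1.1, -1.6]
grip_width: 0.0136
grip_force: 30.0
```

>>> carry_out(
  motion="0 0 0 0 0 0 255;0 0 0 0 0 0 255;0 0 0 0 0 0 255;0 0 0 0 0 0 255",
)

```text
time_s: 7.22
ee_pos: [0.4427, 0.4208, 0.1057]
eef_rot: [3.139, -0.001, 1.957]
force: [0.3, 0.3, -1.2]
grip_width: 0.014
grip_force: 30.0
```

```bash
cat > g.py <<'E'
from h import *
o=ctrl.get_obs(); print(o["time_s"],o["ee_pos"],o["eef_rot"],np.degrees(o["eef_rot"][2]),o["force"])
c=cam("side"); np.savez("side1.npz",**{k:np.array(v) for k,v in c.items()}); cv2.imwrite("pics/side1.png",cv2.resize(c["pixels"][170:340,130:360,::-1],None,fx=3.4,fy=3.4,interpolation=cv2.INTER_CUBIC))
c=cam("wrist"); np.savez("w3.npz",**{k:np.array(v) for k,v in c.items()}); cv2.imwrite("pics/w3.png",c["pixels"][...,::-1])
E
python3 g.py
```

```text
7.2167 [0.44265505 0.42083943 0.10567668] [ 3.13915131e+00 -7.62329444e-04  1.95701996e+00] 112.12898410054962 [ 0.3396061   0.32710802 -1.15621864]
```

View pics/side1.png

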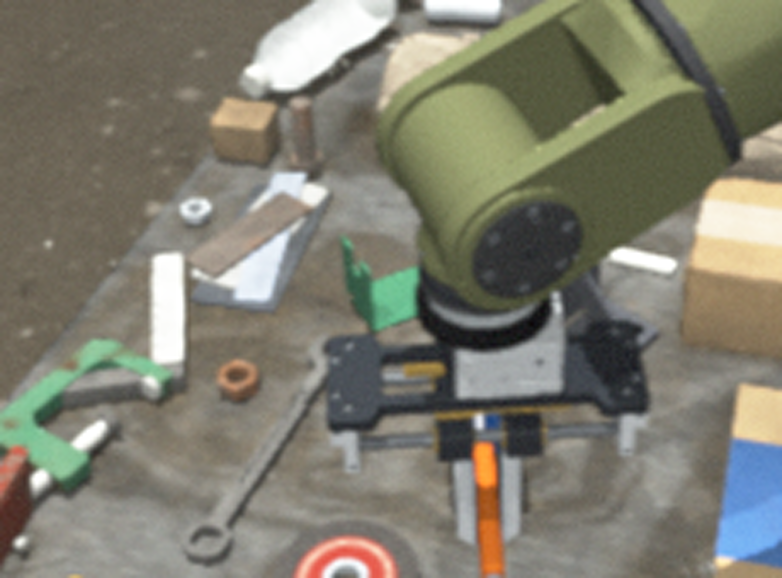

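The side view shows the gripper lined up behind the camera, with the orange handle at (485,500) pointing at it; the pin itself is hidden. I'll check the handle's pitch in the hand from depth.

```bash
cat > i.py <<'E'
from h import *
import sys
o=ctrl.get_obs(); T=R.from_euler('xyz',o["eef_rot"]).as_matrix(); p0=o["ee_pos"]
for f in sys.argv[1:]:
    c=dict(np.load(f+".npz")); P=cloud(c); hs=cv2.cvtColor(c["pixels"],cv2.COLOR_RGB2HSV).astype(int)
    m=(c["range_z"]>0)&(hs[...,0]>5)&(hs[...,0]<20)&(hs[...,1]>170)
    q=(P[m]-p0)@T; q=q[(abs(q[:,1])<.012)&(abs(q[:,0])<.06)&(abs(q[:,2]+.019)<.03)]
    if len(q)<10: print(f,len(q)); continue
    top=q[q[:,2]<np.median(q[:,2])+.003]
    print(f,len(q),"x",q[:,0].min(),q[:,0].max(),"y mean",q[:,1].mean(),"y fit",np.polyfit(q[:,0],q[:,1],1),"z fit",np.polyfit(top[:,0],top[:,2],1),"ztop med",np.median(top[:,2]))
    # ferrule/pin: narrow stuff on -x
    q=(P[c["range_z"]>0]-p0)@T; k=(abs(q[:,1])<.012)&(q[:,0]<-.055)&(q[:,0]>-.1)&(abs(q[:,2]+.019)<.02); print(" pin pts",k.sum(),q[k].mean(0) if k.any() else "", q[k][:,0].min() if k.any() else "")
    k=(abs(q[:,1])<.012)&(q[:,0]>.085)&(q[:,0]<.15)&(abs(q[:,2]+.019)<.035); print(" head pts",k.sum(),q[k].mean(0) if k.any() else "", (q[k].min(0),q[k].max(0)) if k.any() else "")
E
python3 i.py w3 side1
python3 - <<'E'
from h import *
c=cam("scene"); np.savez("scene1.npz",**{k:np.array(v) for k,v in c.items()})
E
python3 i.py scene1
```

```text
w3 3100 x -0.029222182053408034 0.04852928873188129 y mean 0.0011395398905148808 y fit [0.00025458 0.00113552] z fit [ 0.00036454 -0.02625815] ztop med -0.026409074527369125
 pin pts 349 [-0.06968756  0.00124708 -0.01872463] -0.08734532577114314
 head pts 1644 [ 0.10484382  0.00373987 -0.03676233] (array([ 0.08502165, -0.00214058, -0.04537914]), array([ 0.12429921,  0.00838052, -0.01609474]))
side1 205 x -0.04508672933137012 0.050667828897605495 y mean 0.0015020121934858693 y fit [0.02166153 0.00140012] z fit [ 0.00190411 -0.0273844 ] ztop med -0.027370698345241466
 pin pts 9 [-0.07254761  0.00121656 -0.0188988 ] -0.07821807636383873
 head pts 134 [ 0.12435784  0.00440722 -0.03098153] (array([ 0.08547904, -0.00200943, -0.04562909]), array([0.14570034, 0.0076944 , 0.00886933]))
scene1 159 x -0.04980792400779487 0.04791991140806722 y mean -0.0036494627082357192 y fit [-0.01458599 -0.00380187] z fit [-0.00676666 -0.02697786] ztop med -0.027268329824482712
 pin pts 30 [-0.07041982 -0.00024375 -0.01944258] -0.0929101648633488
 head pts 176 [ 0.11655784  0.00129032 -0.01677224] (array([ 0.08781026, -0.00205687, -0.04392161]), array([0.14305657, 0.00647585, 0.00871783]))
```

>>> carry_out(
  motion="-0.0014 -0.0006 -0.0005 0 0 0 255;0 0 0 0 0 0 255;0.0034 -0.0083 0 0 0 0 255;0.0034 -0.0083 0 0 0 0 255;0.0034 -0.0083 0 0 0 0 255;0.0034 -0.0083 0 0 0 0 255;0 0 0 0 0 0 255;0 0 0 0 0 0 255;0 0 0 0 0 0 255;0 0 0 0 0 0 255",
)

```text
time_s: 8.2
ee_pos: [0.4541, 0.3869, 0.1034]
eef_rot: [3.142, -0.0, 1.958]
force: [0.7, -0.1, -1.1]
grip_width: 0.0136
grip_force: 30.0
```

```bash
cat > j.py <<'E'
from h import *
o=ctrl.get_obs(); C=np.array([.5081,.2571]);xc=np.array([.3755,-.9268]); d=o["ee_pos"][:2]-C
print(o["time_s"],o["ee_pos"],"along",d@xc,"tip",d@xc+.092,"lat",d@np.array([.9268,.3755]),"yaw",np.degrees(o["eef_rot"][2]),"F",o["force"],"Falong",o["force"][:2]@xc)
c=cam("scene"); cv2.imwrite("pics/s2.png",cv2.resize(c["pixels"][100:240,120:320,::-1],None,fx=3.8,fy=3.8,interpolation=cv2.INTER_CUBIC)); np.savez("scene2.npz",**{k:np.array(v) for k,v in c.items()})
E
python3 j.py
```

```text
8.2 [0.45408083 0.3869431  0.10343982] along -0.14062278768127295 tip -0.048622787681272955 lat -0.0013088820586906003 yaw 112.16370449141309 F [ 0.69907361 -0.09897163 -1.08119166] Falong 0.3542290435687608
```

View pics/s2.png

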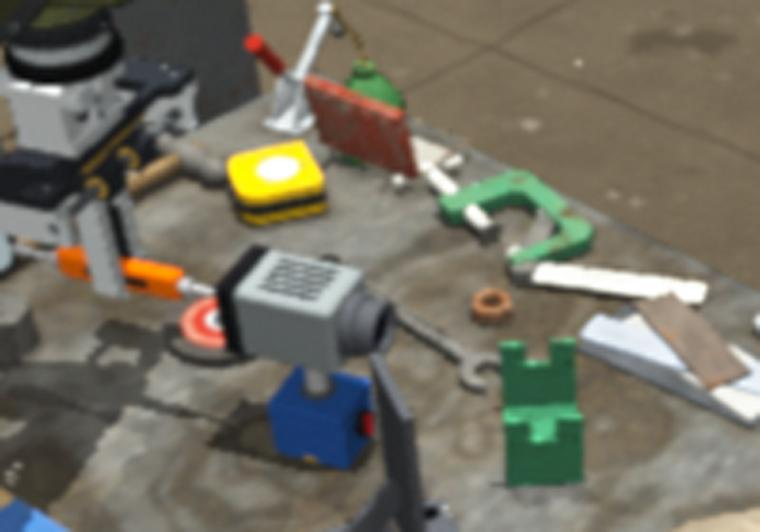

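The pin at (200,288) is lined up with the black back at (232,300). Advancing gently.

>>> carry_out(
  motion="0.0009 -0.0023 0 0 0 0 255;0.0009 -0.0023 0 0 0 0 255;0.0009 -0.0023 0 0 0 0 255;0.0009 -0.0023 0 0 0 0 255;0 0 0 0 0 0 255;0 0 0 0 0 0 255;0 0 0 0 0 0 255",
)

```text
time_s: 8.83
ee_pos: [0.4577, 0.3777, 0.1035]
eef_rot: [3.141, -0.0, 1.957]
force: [-1.0, 2.0, -1.7]
grip_width: 0.0138
grip_force: 30.0
```

```bash
python3 j.py
```

```text
8.8333 [0.4577194  0.37770687 0.1035004 ] along -0.13069636790636932 tip -0.03869636790636932 lat -0.0014048619490805775 yaw 112.15417837261809 F [-1.00227469  1.99340597 -1.69063492] Falong -2.2238427952203037
```

>>> carry_out(
  motion="0.0005 -0.0011 0 0 0 0 255;0.0005 -0.0011 0 0 0 0 255;0.0003 -0.0006 0 0 0 0 255;0 0 0 0 0 0 255;0 0 0 0 0 0 255;0 0 0 0 0 0 255",
)

```text
time_s: 9.38
ee_pos: [0.4589, 0.3752, 0.1035]
eef_rot: [3.141, -0.001, 1.958]
force: [-2.5, 6.3, -0.3]
grip_width: 0.0137
grip_force: 30.0
```

```bash
python3 j.py
```

```text
9.3833 [0.45887992 0.37516361 0.10351838] along -0.12790349595142708 tip -0.035903495951427083 lat -0.0012842817140000014 yaw 112.15745718125677 F [-2.50715524  6.27103647 -0.32756162] Falong -6.753433391208997
```

>>> carry_out(
  motion="0.0003 -0.0008 0 0 0 0 255;0 0 0 0 0 0 255;0 0 0 0 0 0 255;0 0 0 0 0 0 255;0 0 0 0 0 0 255",
)

```text
time_s: 9.85
ee_pos: [0.4589, 0.375, 0.1036]
eef_rot: [3.141, -0.002, 1.958]
force: [-3.3, 11.2, -0.4]
grip_width: 0.0139
grip_force: 30.0
```

```bash
python3 j.py
```

```text
9.85 [0.45890447 0.37497128 0.10363871] along -0.127716018984665 tip -0.035716018984665004 lat -0.0013337503822268798 yaw 112.17679380959481 F [-3.28584104 11.1971935  -0.41160427] Falong -11.61139224866504
```

The button has bottomed: 11.6 N with almost no further travel. I'll withdraw, lift and swing over.

>>> carry_out(
  motion="-0.0019 0.0046 0 0 0 0 255;-0.0038 0.0093 0 0 0 0 255;-0.0045 0.0111 0 0 0 0 255;-0.0045 0.0111 0 0 0 0 255;-0.0045 0.0111 0 0 0 0 255;-0.0038 0.0093 0 0 0 0 255;0 0 0.02 0 0 0 255;0 0 0.035 0 0 0 255;0 0 0.035 0 0 0 255;0 0 0.035 0 0 0 255;0 0 0.035 0 0 0 255;0 0 0.015 0 0 0 255;0 0 0 0 0 0 255;0 0 0 0 0 0 255",
)

```text
time_s: 11.07
ee_pos: [0.4362, 0.4309, 0.2782]
eef_rot: [3.141, -0.0, 1.958]
force: [-0.3, 0.5, -1.7]
grip_width: 0.0137
grip_force: 30.0
```

>>> carry_out(
  motion="0.0043 -0.014 0 0 0 -4.3 255;0.0043 -0.028 0 0 0 -4.3 255;0.0043 -0.03 0 0 0 -4.3 255;0.0043 -0.03 0 0 0 -4.3 255;0.0043 -0.03 0 0 0 -4.3 255;0.0043 -0.03 0 0 0 -4.3 255;0.0043 -0.03 0 0 0 -4.3 255;0.0043 -0.03 0 0 0 -4.3 255;0.0043 -0.03 0 0 0 -4.3 255;0.0043 -0.03 0 0 0 -4.3 255;0.0043 -0.03 0 0 0 -4.3 255;0.0043 -0.03 0 0 0 -4.3 255;0.0043 -0.03 0 0 0 -4.3 255;0.0043 -0.03 0 0 0 -4.3 255;0.0043 -0.028 0 0 0 -4.3 255;0.0043 -0.014 0 0 0 -4.1 255;0 0 0 0 0 0 255;0 0 0 0 0 0 255;0 0 0 0 0 0 255",
)

```text
time_s: 12.65
ee_pos: [0.5048, -0.0128, 0.2773]
eef_rot: [-3.14, 0.001, 0.762]
force: [0.5, -0.2, -0.9]
grip_width: 0.0139
grip_force: 30.0
```

>>> carry_out(
  motion="0 0 0 -3.44 3.62 0 255;0 0 0 -3.44 3.62 0 255;0 0 0 -3.44 3.62 0 255;0 0 0 -3.44 3.62 0 255;0 0 0 -3.44 3.62 0 255;0 0 0 0 0 0 255;0 0 0 0 0 0 255;0 0 0 0 0 0 255",
)

```text
time_s: 13.32
ee_pos: [0.5051, -0.0131, 0.2784]
eef_rot: [-3.141, 0.433, 0.762]
force: [-1.2, -0.5, -0.6]
grip_width: 0.0136
grip_force: 30.0
```

```bash
cat > k.py <<'E'
from h import *
import sys
X=np.array([.5868,.0635,.12]); rd=np.radians
o=ctrl.get_obs(); T=R.from_euler('xyz',o["eef_rot"]); p=o["ee_pos"]
Rt=R.from_euler('z',43.55,degrees=True)*R.from_euler('y',25,degrees=True)*R.from_euler('x',180,degrees=True)
M=Rt.as_matrix(); tcp=X-.118*M[:,0]+.016*M[:,2]
print(o["time_s"],"p",p.round(4),"target",tcp.round(4),"d",(tcp-p).round(4),"rot",np.degrees((Rt*T.inv()).as_rotvec()).round(2),"F",o["force"])
Tm=T.as_matrix(); print("glass",(p+.118*Tm[:,0]-.016*Tm[:,2]).round(4),"normal",(-Tm[:,1]).round(3))
for n in("wrist","side"):
    c=cam(n); np.savez(n+"k.npz",**{k:np.array(v) for k,v in c.items()})
    if len(sys.argv)>1: cv2.imwrite(f"pics/{n}k{sys.argv[1]}.png",c["pixels"][...,::-1])
E
python3 k.py; python3 i.py wristk sidek
```

```text
13.3167 p [ 0.5051 -0.0131  0.2784] target [ 0.5044 -0.0148  0.1554] d [-0.0007 -0.0018 -0.123 ] rot [-0.14  0.12 -0.08] F [-1.1680788  -0.53536692 -0.63900527]
glass [0.5875 0.0655 0.2434] normal [-0.69   0.724  0.   ]
wristk 3351 x -0.02716092376457114 0.050150399819313206 y mean -0.000165457110480364 y fit [-0.00326864 -0.00011882] z fit [ 0.00174994 -0.02624513] ztop med -0.02633285747987424
 pin pts 321 [-0.06946528 -0.00012511 -0.0182804 ] -0.08532546137753715
 head pts 1697 [ 0.10553201  0.0021549  -0.0360253 ] (array([ 0.08516384, -0.00372256, -0.04549839]), array([ 0.12537789,  0.0068667 , -0.01531962]))
sidek 187 x -0.048534005664792074 0.04766106818683645 y mean -0.005181258133759395 y fit [-0.01858449 -0.00518309] z fit [ 0.0012787  -0.02550533] ztop med -0.025786473185277232
 pin pts 28 [-0.07225417 -0.00210288 -0.01786832] -0.09170540878050762
 head pts 294 [ 0.11715694 -0.00051514 -0.01938062] (array([ 0.08618249, -0.00706911, -0.04590881]), array([0.14512019, 0.00560655, 0.01133207]))
```

Mirror still sits straight in the hand. Descending to the target.

>>> carry_out(
  motion="-0.0007 -0.0018 -0.015 0 0 0 255;0 0 -0.025 0 0 0 255;0 0 -0.025 0 0 0 255;0 0 -0.025 0 0 0 255;0 0 -0.02 0 0 0 255;0 0 -0.013 0 0 0 255;0 0 0 0 0 0 255;0 0 0 0 0 0 255;0 0 0 0 0 0 255;0 0 0 0 0 0 255;0 0 0 0 0 0 255;0 0 0 0 0 0 255",
)

```text
time_s: 14.42
ee_pos: [0.5047, -0.0154, 0.1561]
eef_rot: [3.141, 0.435, 0.76]
force: [-0.3, 0.5, -1.5]
grip_width: 0.0137
grip_force: 30.0
```

```bash
python3 k.py 2; python3 i.py wristk sidek
python3 - <<'E'
from h import *
c=dict(np.load("wristk.npz")); P=cloud(c)
g=(c["range_z"]>0)&(P[...,2]>.1445)&(P[...,2]<.151)&(P[...,0]<.57)&(P[...,1]>.17)&(P[...,1]<.35); q=P[g]
if len(q)>9: print("camtop",len(q),cv2.minAreaRect((q[:,:2]*1000).astype(np.float32)))
g=(c["range_z"]>0)&(P[...,2]>.149)&(P[...,2]<.156)&(P[...,0]<.52)&(P[...,0]>.43)&(P[...,1]>.07)&(P[...,1]<.165); q=P[g]
if len(q)>9: print("brtop",len(q),cv2.minAreaRect((q[:,:2]*1000).astype(np.float32)))
E
```

```text
14.4167 p [ 0.5047 -0.0154  0.1561] target [ 0.5044 -0.0148  0.1554] d [-0.0003  0.0006 -0.0007] rot [-0.03  0.09  0.  ] F [-0.32212511  0.46256559 -1.46840428]
glass [0.5872 0.063  0.1209] normal [-0.689  0.725 -0.001]
wristk 3370 x -0.028433431546465993 0.04927635798633765 y mean 0.00015779598510466049 y fit [-0.00095731  0.00017106] z fit [ 0.00262245 -0.02684716] ztop med -0.026938727079059477
 pin pts 337 [-0.06949589  0.0001886  -0.01897214] -0.08678435900983412
 head pts 1671 [ 0.10520304  0.00272812 -0.03702803] (array([ 0.08500486, -0.00313771, -0.04568602]), array([ 0.12534049,  0.00739782, -0.01637092]))
sidek 112 x -0.04670767482160606 0.04810403991534533 y mean -0.006288762516879959 y fit [ 0.00223601 -0.00629567] z fit [ 0.00150055 -0.02552129] ztop med -0.025810419668198477
 pin pts 24 [-0.0720408  -0.0020392  -0.01859145] -0.0908137846957229
 head pts 252 [ 0.11681894 -0.000397   -0.01995303] (array([ 0.08566078, -0.00529884, -0.04827147]), array([0.14502385, 0.00502975, 0.01154946]))
brtop 1977 ((472.64495849609375, 112.96484375), (63.07367706298828, 10.419118881225586), 64.528564453125)
```

View pics/sidek2.png

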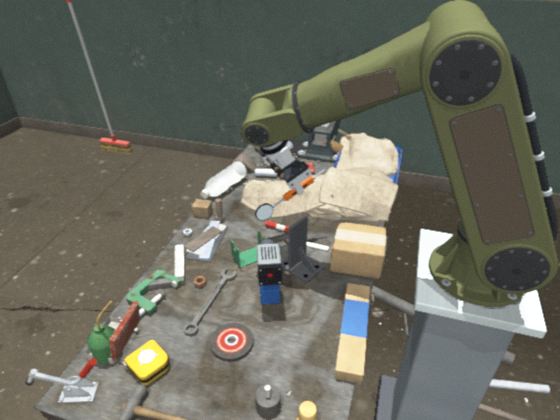

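The mirror at (263,212) hangs in front of the lens with the glass facing the camera, and nothing on the bench has been disturbed. I'll hold it briefly, then hand in.

>>> carry_out(
  motion="0 0 0 0 0 0 255;0 0 0 0 0 0 255;0 0 0 0 0 0 255;0 0 0 0 0 0 255;0 0 0 0 0 0 255;0 0 0 0 0 0 255;0 0 0 0 0 0 255;0 0 0 0 0 0 255",
)

```text
time_s: 15.18
ee_pos: [0.5045, -0.0154, 0.1554]
eef_rot: [-3.141, 0.436, 0.76]
force: [-0.2, 0.3, -1.0]
grip_width: 0.0139
grip_force: 30.0
```

```bash
python3 -c "
from station import ctrl
print(ctrl.hand_in())"
```

```text
the job is handed in; nothing more can be done
None
```

The job is handed in at about 15 s of the 48 s, with no verdict returned: the pin pushed the button until it bottomed, and the mirror is held still on the lens line facing the weld, within about 1 mm of my measured target.

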